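Open the safety cap of the red cleaning-fluid jug

ROBOT

A 7-joint arm with a two-finger parallel gripper is mounted at the origin on a cart in front of the work surface, level with it; the furniture and walls round the work are solid. World frame = base frame: x ahead of the robot, y to its left, z up, the work surface at z = 0. Lengths are in m, angles in degrees, forces in N, time in s.
With the tool pointing down it reaches from about 0.425 to 0.875 m from the base axis. Payload 9.9 kg.
Tool frame: the origin (TCP) lies between the finger pads; the fingertips stand r.nose_length ahead of it and the grasp point (between the pads) lies 8 mm behind it (r.nose_length is the distance from the TCP to the fingertips, in m); z points along the fingers, y is the line along which they close (so a half turn about z gives the same grasp; the last joint's range is limited). The gripper opens to 85 mm and grips with 20 to 120 N. Pads are 22 mm wide; open, the fingers measure 114 mm over their backs; the gripper's body (76 mm by 85 mm) begins 54 mm behind the grasp point. The pads swing forward as they close: fully open they stand 13 mm farther back than shut.
Start: joints at [-76.765, 32.985, 1.427, 82.34, -0.859, 64.687, -3.237], TCP at [0.209, 0.642, 0.242] pointing down, gripper open.
Joint ranges: [-157.87, 157.87], [-19.46, 123.44], [-87.15, 90], [11.01, 140.99], [-62.26, 242.26], [9.8, 113.94], [-161.44, 161.44]. Speed limits (degrees/s): [127.2, 127.2, 172.46, 172.46, 180, 180, 180].

INTERFACE

Orientations are given as a 3x3 rotation matrix whose columns are the frame's x, y, z axes.
In Python, from plant import r gives the robot as it stands. The module is installed in compiled form; this text tells all that it offers.
- The arm moves only by the tool send_rows, never from a script. Its argument "rows" is a list of rows, each a list of 6 numbers: the shift along the tool's x, y, z in cm, then the turn, a rotation vector about the tool's x, y, z in rad. A call has exactly 5 rows; each row is the pose to reach, as a shift and turn from the pose commanded when the call began, along the tool's axes at that moment; what a row does not reach only later rows make up. A row lasts 1/10 s, in which the tool goes at most 50 mm and 8.59 degrees, less where a joint would pass 70% of its speed; a pose out of reach is approached as far as the arm can. A call with a gripper value outside its range is refused whole. "hand" is the opening in per cent of the stroke, from 0 (shut) to 100 (fully open), set as the call begins (left out, the last holds). The fingers move at their own pace and stop on an object; "newtons" is the grip in N (left out, the last holds). Time passes only in rows, so rows that repeat a pose let the fingers close, or fill a call up. It gives the time, the measured TCP pose, the force, the opening and the grip force at its end, in the units of the state.
- r.get_obs(): the state, without advancing time (a new reading comes with each control period).
- r.snapshot(name): name is "scene" or "top"; returns a dict with "image" (420x560x3 uint8, red, green, blue), "intrinsics" (3x3 intrinsics, pixels), "R" (3x3) and "t" (3): a world point X has camera coordinates R X + t. Camera axes: x right, y down, z forward; pixel columns grow to the right and rows downward; lengths in m; the calibration is good to about 2 mm. A picture is of the moment at which its call begins. There is no depth.
- r.job_done(): hands the job in; it is judged then, once.
Trained networks look in a picture, given as the dict that the camera call returned (one of the last four; its "shot" number tells which), for a name from the list of things; names that differ only in an ending like _2 or _b are one class to them, and where a whole thing is asked for, a point or a joint stands for the part that bears it (a point fixed in the world has none). Each returns a list of dicts, best first, with "confidence" (0 to 1); they miss things now and then, are a little off and sometimes report something else, mostly with a low value. They report only what shows in the picture. A call takes as long as a camera call. They do not tell look-alikes from the thing itself.
- r.silhouettes(target, picture): "mask" (420x560 bool, what is visible of it).
- r.landmark_of(target, picture): "at" ([x, y, z] in m, in the coordinates of the camera as it stood for that picture, good to about 4 mm: a listed point, or the origin of a listed thing).
The state is a dict: "clock": time; "q": joint angles; "qvel": joint speeds; "tau": joint torques, N m; "eef_pos": TCP position; "tcp_rot": TCP orientation; "contact_force": force on the tool from outside, world axes, zero at the start; "wrist_torque": the same for the moment, N m; "grip_width": finger opening in m; "gripper_force": force on a finger pad.
Only numpy, scipy, OpenCV 4.12 (cv2) and the standard library are available. Lean on these libraries where they do the work, as an engineer would, in place of code of your own. Each camera call takes 0.05 s, during which the arm holds its last target. There are 200 camera calls.

TASK

Open the cleaning-fluid jug with the red safety cap: press the cap firmly down, and keep it pressed while you turn it anticlockwise (seen from above) until it comes free. Lift the cap off and lay it the right way up in the empty white dish. Leave the jug with the blue cap alone.

Things in the scene. Friction and masses are not known exactly. Their poses are not given: they have to be found in the camera images.
- red_cap: Red ribbed round safety cap, loose but locked on its jug: 50 mm diameter, 33 mm high, 40 g, hollow below; two white arrows on top show the opening turn. Origin: centre of its lower rim, z up. Pressed down more than 4 mm (5 to 6 is ample) and held, it turns freely anticlockwise from above; after 55 to 120 degrees (aim for 78) it is free and lifts straight off, clear after 20 mm.
- red_jug: White round plastic jug with a red band, 90 mm diameter, fixed in a 104 mm round holder. Origin on the worktop under its axis, z up; the cap sits on the axis. Closed cap: lower rim 132 mm, top 165 mm above the worktop; beside the cap nothing of the jug is above 112 mm, so fingers can close on its sides. A handle stands out to 72 mm at its own +y, 26 to 96 mm up.
- seal_plug (a joint): Grey spring plug in the red jug's neck under the cap, m: 0 with the cap closed and untouched, +0.007 pressed fully down (stop), -0.004 with the cap off. It pushes the cap up with about 8 N at 0 and 14 N at +0.007. Below about +0.004 a ridge inside the cap blocks the turn; clockwise is always blocked.
- blue_jug: A fixed jug of the same shape and size with a blue band and blue cap, to be left alone. Origin on the worktop under its axis. Fixed obstacles near: the grinder, 310 mm tall, at x 0.52, y 0.23, radius about 0.1 m, and left of it the analyser's open lid, about 300 mm tall (x 0.4 to 0.6, y 0.35 to 0.6): pass in front (x below 0.38) or above 0.4 m. Other clutter is under 150 mm.
- dish: Loose empty white round shallow ceramic dish, 110 mm across the rim and 12 mm high, 120 g, its flat floor 3 mm thick and about 93 mm across, standing on the worktop nearer the robot than the jugs. Origin at the centre of its underside, z up.
There are look-alikes about, which are no part of the job. Of the things like the red_cap, leave any that is turquoise; of the rest the larger one is meant.

How it is judged:
By the outcome, as a careful person would: the job done as asked, in the order asked, and still so for the second after the job is handed in, with the robot touching nothing.
It also fails if it takes over 43 s, if anything falls off the work surface, if the arm or the gripper's body presses on something with over 40 N, if the wrist force passes 120 N, or if a joint passes its speed limit or range.

## Working session

There is one attempt and no reset: what is moved stays moved. The work goes in short steps, Python scripts to look and compute and a tool call to move; the robot and the scene stay as the last step left them, time stands still between calls to the robot, and variables do not carry over. Pictures are saved under pics/ and viewed, at most 10 in all, crops included, and the job is handed in when it is done.

Besides the shell and the picture viewer there is one more tool, called after ">>>" by a JSON object that holds its "method" and its "body", one argument or row to a line. send_rows: Moves the arm, as the interface text tells. Its arguments: {"type":"object","properties":{"rows":{"type":"array"},"hand":{"type":"number"},"newtons":{"type":"number"}},"required":["rows"]}

```bash
mkdir -p pics; cat > h.py <<'E'
import numpy as np, cv2
from plant import r
def world(p,at): return p["R"].T@(np.array(at)-p["t"])
def pix(p,X):
    c=p["R"]@np.array(X)+p["t"]; u=p["intrinsics"]@c; return (u[:2]/u[2]).round(0)
def save(p,name,box=None,s=1):
    im=p["image"][:,:,::-1]
    if box: a,b,c,d=box; im=im[b:d,a:c]
    cv2.imwrite("pics/"+name,cv2.resize(im,None,fx=s,fy=s,interpolation=cv2.INTER_CUBIC))
def ray(p,uv,z):
    d=p["R"].T@np.linalg.solve(p["intrinsics"],[uv[0],uv[1],1.]); c=-p["R"].T@p["t"]
    return c+d*(z-c[2])/d[2]
E
python3 - <<'E'
from h import *
o=r.get_obs(); print(o["clock"],o["eef_pos"],o["tcp_rot"],r.nose_length,o["contact_force"])
for n in ["scene","top"]:
    p=r.snapshot(n); save(p,n+"0.png",s=1.4)
    for t in ["red_cap","red_jug","blue_jug","dish"]:
        for d in r.landmark_of(t,p)[:5]:
            w=world(p,d["at"]); print(n,t,round(d["confidence"],2),w.round(3),pix(p,w))
E
```

```text
0.0 [0.2088421  0.64140774 0.24143758] [[-9.50864102e-01  3.09608220e-01 -4.58151007e-04]
 [ 3.09608551e-01  9.50862701e-01 -1.63366155e-03]
 [-7.01563391e-05 -1.69523759e-03 -9.99998561e-01]] 0.011 [ 0.24139666 -0.47846559  0.25085016]
scene red_cap 0.97 [0.601 0.013 0.132] [202. 243.]
scene red_cap 0.64 [ 0.723  0.028 -0.   ] [163. 266.]
scene red_jug 0.87 [0.606 0.012 0.001] [209. 292.]
scene blue_jug 0.64 [ 0.612 -0.208 -0.   ] [285. 230.]
scene dish 0.84 [ 0.469 -0.028 -0.001] [278. 320.]
top red_cap 0.83 [ 0.455 -0.176 -0.005] [303. 272.]
top red_cap 0.8 [0.604 0.018 0.126] [214. 201.]
top red_cap 0.54 [0.725 0.03  0.   ] [220. 162.]
top red_jug 0.72 [ 0.606  0.017 -0.   ] [224. 209.]
top blue_jug 0.6 [ 0.611 -0.21  -0.002] [316. 208.]
top dish 0.77 [ 0.466 -0.025 -0.001] [239. 267.]
```

View pics/scene0.png

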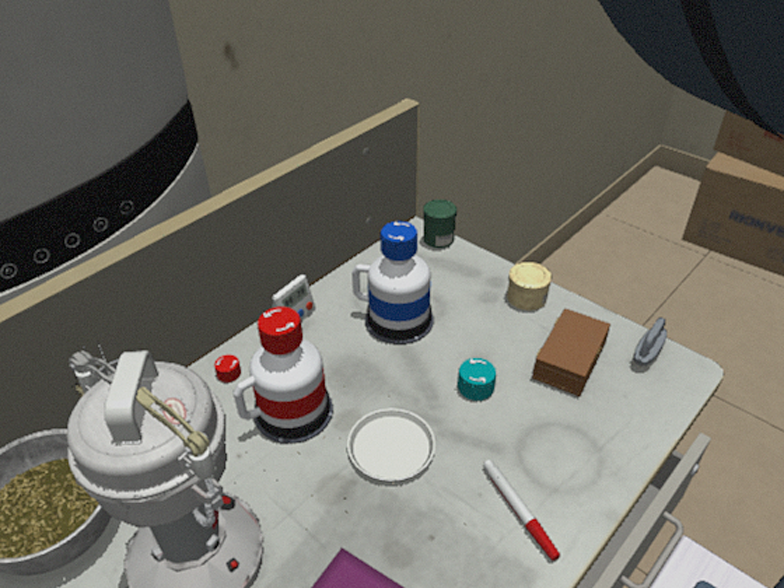

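View pics/top0.png

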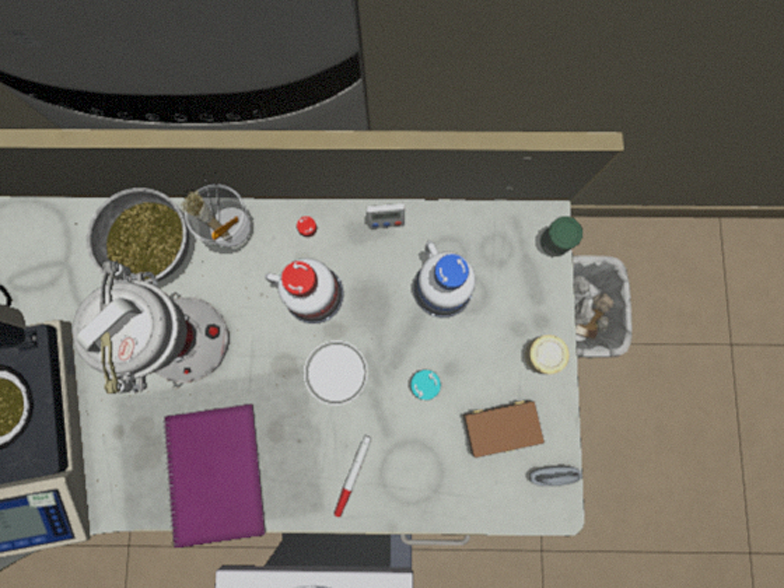

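The pictures (1.4x) show these candidates: the red cap on the red-band jug (scene ≈ (202,235), top ≈ (214,198)), a small red cap on the bench (scene ≈ (163,263), top ≈ (219,162)) and a turquoise cap (scene ≈ (341,270), top ≈ (304,275)). I choose the larger red cap, on the jug. Next I'll refine its position and check it in a crop.

```bash
python3 - <<'E'
from h import *
from scipy.optimize import least_squares
ps=[];obs=[];sel=[]
for n in ["scene","top"]:
    p=r.snapshot(n)
    if n=="scene": save(p,"crop1.png",(130,190,330,340),4)
    for t in ["red_cap","dish","red_jug"]:
        for d in r.landmark_of(t,p)[:3]: print(n,t,round(d["confidence"],2),world(p,d["at"]).round(4))
    for d in r.silhouettes("red_cap",p):
        ys,xs=np.nonzero(d["mask"]); print(n,round(d["confidence"],2),xs.mean().round(1),ys.mean().round(1),len(xs),xs.min(),xs.max(),ys.min(),ys.max())
        if abs(xs.mean()-(200 if n=="scene" else 214))<10:
            ps.append(p);obs.append(d["mask"])
a=np.linspace(0,2*np.pi,60)
cyl=np.vstack([np.c_[.025*np.cos(a),.025*np.sin(a),0*a+z] for z in(.132,.165)])
def f(x):
    e=[]
    for p,m in zip(ps,obs):
        c=(cyl+[x[0],x[1],0])@p["R"].T+p["t"]; u=c@p["intrinsics"].T; u=u[:,:2]/u[:,2:]
        h=np.zeros(m.shape,np.uint8); hull=cv2.convexHull(u.astype(np.float32)); M=cv2.moments(hull)
        ys,xs=np.nonzero(m); e+=[M["m10"]/M["m00"]-xs.mean(),M["m01"]/M["m00"]-ys.mean()]
    return e
s=least_squares(f,[.604,.015]); print("cap fit",s.x,s.fun)
# dish via silhouette rim
for p in ps[-1:]:
    for d in r.silhouettes("dish",p)[:1]:
        ys,xs=np.nonzero(d["mask"]); print("dish",ray(p,(xs.mean(),ys.mean()),.010))
E
```

```text
scene red_cap 0.86 [ 0.4481 -0.1779 -0.0009]
scene red_cap 0.84 [7.22e-01 2.66e-02 5.00e-04]
scene red_cap 0.7 [0.6028 0.0143 0.1265]
scene dish 0.84 [ 0.4692 -0.0264  0.0007]
scene red_jug 0.9 [ 0.6009  0.0107 -0.0014]
scene 0.78 161.5 263.4 325 152 171 254 273
scene 0.76 199.4 236.2 891 184 215 220 253
scene 0.62 340.2 270.7 756 326 355 255 287
top red_cap 0.95 [0.6052 0.0174 0.1296]
top red_cap 0.7 [ 0.45   -0.1754 -0.0014]
top dish 0.96 [ 0.4671 -0.0276 -0.0021]
top red_jug 0.59 [ 0.6029  0.0134 -0.0012]
top 0.67 303.2 274.1 373 293 314 264 285
top 0.65 213.3 198.7 527 201 226 186 211
top 0.53 218.8 161.4 197 212 226 154 169
cap fit [0.63126709 0.00802219] [ -8.05574541 -10.17060036   4.22628157 -12.62595321  -1.27100698
  24.66496657]
dish [ 0.46956641 -0.02496133  0.01      ]
```

View pics/crop1.png

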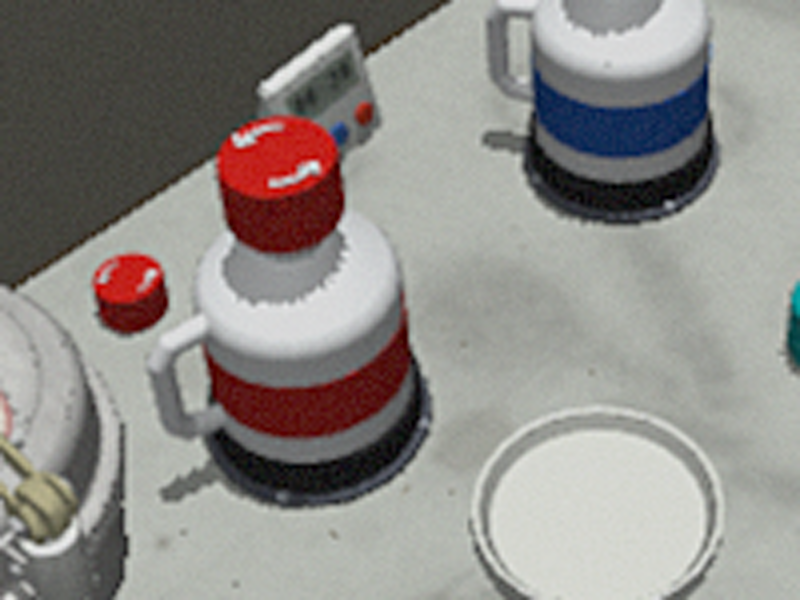

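The crop confirms it: the larger red cap sits on the red-band jug, and the small red one lies on the bench at lower left. Next I rise, then cross above 0.4 m.

>>> {"method": "send_rows", "body": {
  "rows": [
    [0,0,-5,0,0,0.1],
    [0,0,-10,0,0,0.2],
    [0,0,-15,0,0,0.3],
    [0,0,-19,0,0,0.4],
    [0,0,-21,0,0,0.5]
  ],
  "hand": 100,
  "newtons": 70
}}

```text
clock: 1.55
eef_pos: [0.2092, 0.6422, 0.4569]
tcp_rot: [[-0.683, 0.73, 0.002], [0.73, 0.683, 0.005], [0.003, 0.005, -1.0]]
contact_force: [0.4, 0.4, -0.3]
grip_width: 0.0855
gripper_force: 0.0
```

```bash
cat >> h.py <<'E'
def togo(X,yaw=None):
    o=r.get_obs(); R=o["tcp_rot"]
    print("t",o["clock"],"pos",o["eef_pos"].round(4),"yaw_y",np.degrees(np.arctan2(R[1,1],R[0,1])).round(1),"q7",o["q"][6].round(1),"q1",o["q"][0].round(1),"F",o["contact_force"].round(1),"T",o["wrist_torque"].round(2),"w",o["grip_width"].round(4),o["gripper_force"])
    print("shift cm tool",(R.T@(np.array(X)-o["eef_pos"])*100).round(2), "tilt",R[:2,2].round(4))
E
python3 -c "
from h import *
togo([.604,.0145,.45])"
```

```text
Traceback (most recent call last):
  File "h.py", line 15, in togo
    print("t",o["clock"],"pos",o["eef_pos"].round(4),"yaw_y",np.degrees(np.arctan2(R[1,1],R[0,1])).round(1),"q7",o["q"][6].round(1),"q1",o["q"][0].round(1),"F",o["contact_force"].round(1),"T",o["wrist_torque"].round(2),"w",o["grip_width"].round(4),o["gripper_force"])
                                                                                                                                                                                                                               ^^^^^^^^^^^^^^^^^^^^^
AttributeError: 'float' object has no attribute 'round'
```

>>> {"method": "send_rows", "body": {
  "rows": [
    [-4.8,-0.93,0,0,0,0.1],
    [-9.6,-1.86,0,0,0,0.2],
    [-14.4,-2.79,0,0,0,0.3],
    [-19.2,-3.72,0,0,0,0.4],
    [-24,-4.65,0,0,0,0.5]
  ]
}}

```text
clock: 2.05
eef_pos: [0.3405, 0.4334, 0.4525]
tcp_rot: [[-0.249, 0.968, 0.0], [0.968, 0.249, 0.001], [0.001, 0.0, -1.0]]
contact_force: [0.6, 0.4, 0.6]
grip_width: 0.0856
gripper_force: 0.0
```

```bash
sed -i 's/o\["grip_width"\].round(4)/round(float(o["grip_width"]),4)/' h.py
python3 -c "
from h import *
togo([.604,.0145,.45])"
```

```text
t 2.05 pos [0.3405 0.4334 0.4525] yaw_y 14.4 q7 -36.7 q1 -69.7 F [0.6 0.4 0.6] T [-0.03 -0.1  -0.03] w 0.0856 0.0
shift cm tool [-47.13  15.08   0.23] tilt [0.0001 0.0006]
```

>>> {"method": "send_rows", "body": {
  "rows": [
    [-4.6,1.5,0,0,0,0.06],
    [-9.2,3,0,0,0,0.12],
    [-13.8,4.5,0,0,0,0.18],
    [-18.4,6,0,0,0,0.24],
    [-23,7.5,0,0,0,0.3]
  ]
}}

```text
clock: 2.55
eef_pos: [0.4712, 0.23, 0.4527]
tcp_rot: [[0.046, 0.999, 0.001], [0.999, -0.046, 0.001], [0.001, 0.001, -1.0]]
contact_force: [0.8, 0.5, 0.1]
grip_width: 0.0855
gripper_force: 0.0
```

```bash
python3 -c "
from h import *
togo([.604,.0145,.45]);print(r.get_obs()['q'])"
```

```text
t 2.55 pos [0.4712 0.23   0.4527] yaw_y -2.6 q7 -26.2 q1 -51.5 F [0.8 0.5 0.1] T [ 0.09 -0.02 -0.  ] w 0.0855 0.0
shift cm tool [-20.91  14.26   0.26] tilt [0.0005 0.0007]
[-51.53083975  14.14062503  28.08200796  82.92934811  -6.66004483
  84.5298633  -26.18659923]
```

>>> {"method": "send_rows", "body": {
  "rows": [
    [-4,2.7,0,0,0,0],
    [-8,5.4,0,0,0,0],
    [-12,8.1,0,0,0,0],
    [-16,10.8,1.5,0,0,0],
    [-19.7,13.5,4.5,0,0,0]
  ]
}}

```text
clock: 3.05
eef_pos: [0.5959, 0.03, 0.4115]
tcp_rot: [[0.045, 0.999, 0.004], [0.999, -0.045, 0.0], [0.0, 0.004, -1.0]]
contact_force: [0.4, 0.5, 0.1]
grip_width: 0.0856
gripper_force: 0.0
```

```bash
python3 -c "
from h import *
togo([.604,.0145,.29]);print(r.get_obs()['q'])"
```

```text
t 3.05 pos [0.5959 0.03   0.4115] yaw_y -2.6 q7 1.8 q1 -27.2 F [0.4 0.5 0.1] T [ 0.07 -0.05  0.04] w 0.0856 0.0
shift cm tool [-1.52  0.83 12.15] tilt [0.0041 0.0002]
[-27.15766999  22.80597689  31.9310229   78.30156253 -11.96793376
  81.9942157    1.78662674]
```

>>> {"method": "send_rows", "body": {
  "rows": [
    [0,0,4.5,0,0,0],
    [0,0,9,0,0,0],
    [0,0,13,0,0,0],
    [0,0,15,0,0,0],
    [0,0,15,0,0,0]
  ]
}}

```text
clock: 3.55
eef_pos: [0.5928, 0.033, 0.2574]
tcp_rot: [[0.044, 0.999, -0.005], [0.999, -0.044, -0.001], [-0.001, -0.005, -1.0]]
contact_force: [-0.6, 0.2, 0.3]
grip_width: 0.0858
gripper_force: 0.0
```

```bash
python3 - <<'E'
from h import *
from scipy.optimize import least_squares
togo([.604,.0145,.25])
a=np.linspace(0,2*np.pi,60)
cyl=np.vstack([np.c_[.025*np.cos(a),.025*np.sin(a),0*a+z] for z in(.132,.165)])
for n in ["scene","top"]:
    p=r.snapshot(n); save(p,"c2%s.png"%n,(100,130,300,280),4)
    hsv=cv2.cvtColor(p["image"],cv2.COLOR_RGB2HSV)
    for d in r.landmark_of("red_jug",p)[:1]: print(n,"jug",world(p,d["at"]).round(4))
    for d in r.silhouettes("red_cap",p):
        m=d["mask"];ys,xs=np.nonzero(m)
        if np.hypot(*(np.array([xs.mean(),ys.mean()])-([199,236] if n=="scene" else [213,199])))>8: continue
        def f(x):
            u=((cyl+[x[0],x[1],0])@p["R"].T+p["t"])@p["intrinsics"].T; u=u[:,:2]/u[:,2:]
            M=cv2.moments(cv2.convexHull(u.astype(np.float32)))
            return [M["m10"]/M["m00"]-xs.mean(),M["m01"]/M["m00"]-ys.mean()]
        print(n,"capfit",least_squares(f,[.604,.015],diff_step=1e-2).x, len(xs))
E
```

```text
t 3.55 pos [0.5928 0.033  0.2574] yaw_y -2.5 q7 4.9 q1 -26.4 F [-0.6  0.2  0.3] T [ 0.01 -0.05  0.02] w 0.0858 0.0
shift cm tool [-1.8   1.21  0.73] tilt [-0.0053 -0.0005]
scene jug [ 0.6035  0.01   -0.0022]
scene capfit [0.60230374 0.01563355] 909
top jug [ 0.6055  0.0142 -0.0007]
top capfit [0.6045631  0.01594376] 473
```

>>> {"method": "send_rows", "body": {
  "rows": [
    [-1.75,1.15,0.5,0,0,0],
    [-1.75,1.15,3,0,0,0],
    [-1.75,1.15,5,0,0,0],
    [-1.75,1.15,6,0,0,0],
    [-1.75,1.15,6,0,0,0]
  ]
}}

```text
clock: 4.35
eef_pos: [0.6047, 0.0149, 0.1997]
tcp_rot: [[0.044, 0.999, -0.001], [0.999, -0.044, -0.0], [-0.0, -0.001, -1.0]]
contact_force: [0.1, 0.3, 0.3]
grip_width: 0.0856
gripper_force: 0.0
```

```bash
python3 -c "
from h import *
togo([.6035,.015,.149])
p=r.snapshot('scene');save(p,'near.png',(110,130,310,280),4)"
```

```text
t 4.35 pos [0.6047 0.0149 0.1997] yaw_y -2.5 q7 8.7 q1 -23.2 F [0.1 0.3 0.3] T [0.03 0.02 0.  ] w 0.0856 0.0
shift cm tool [ 0.   -0.12  5.07] tilt [-0.0013 -0.    ]
```

View pics/near.png

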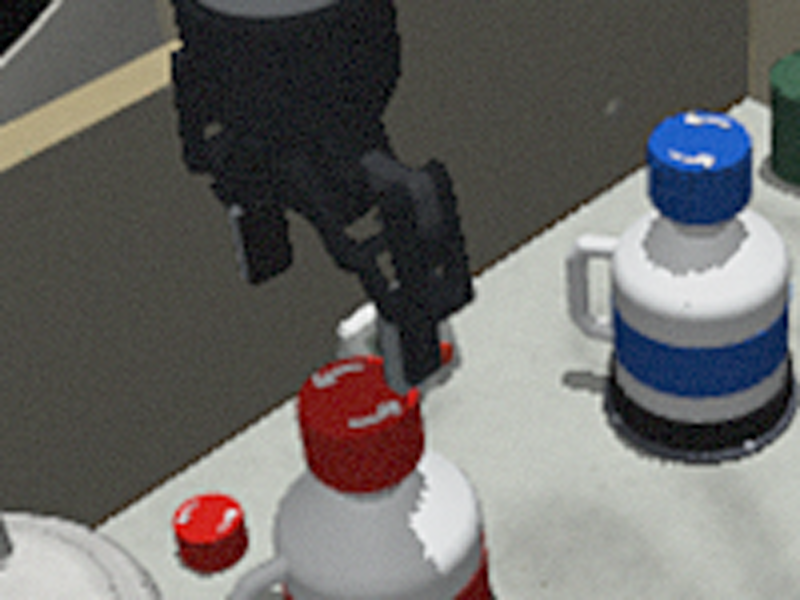

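The gripper is centred above the cap, with a finger either side of it at crop ≈ (265,240) and (415,370). Next I descend and close.

>>> {"method": "send_rows", "body": {
  "rows": [
    [0,-0.1,2,0,0,0],
    [0,-0.1,4,0,0,0],
    [0,-0.1,5,0,0,0],
    [0,-0.1,5,0,0,0],
    [0,-0.1,5,0,0,0]
  ]
}}

```text
clock: 4.9
eef_pos: [0.6047, 0.0147, 0.1512]
tcp_rot: [[0.044, 0.999, 0.001], [0.999, -0.044, -0.0], [0.0, 0.001, -1.0]]
contact_force: [0.1, 0.3, -0.5]
grip_width: 0.0854
gripper_force: 0.0
```

>>> {"method": "send_rows", "body": {
  "rows": [
    [0,0,0,0,0,0],
    [0,0,0,0,0,0],
    [0,0,0,0,0,0],
    [0,0,0,0,0,0],
    [0,0,0,0,0,0]
  ],
  "hand": 0,
  "newtons": 70
}}

```text
clock: 5.4
eef_pos: [0.6041, 0.0148, 0.151]
tcp_rot: [[0.044, 0.999, 0.0], [0.999, -0.044, 0.0], [0.0, 0.0, -1.0]]
contact_force: [-3.3, 0.4, 6.7]
grip_width: 0.0482
gripper_force: 70.7
```

```bash
python3 -c "
from h import *
togo([.6035,.015,.149])"
```

```text
t 5.4 pos [0.6041 0.0148 0.151 ] yaw_y -2.5 q7 10.4 q1 -22.1 F [-3.3  0.4  6.7] T [0.06 0.63 0.05] w 0.0482 70.71356593631208
shift cm tool [ 0.02 -0.06  0.2 ] tilt [0.0005 0.0004]
```

>>> {"method": "send_rows", "body": {
  "rows": [
    [0,0,0.2,0,0,0],
    [0,0,0.4,0,0,0],
    [0,0,0.6,0,0,0],
    [0,0,0.6,0,0,0],
    [0,0,0.6,0,0,0]
  ]
}}

```text
clock: 5.9
eef_pos: [0.6041, 0.0148, 0.1455]
tcp_rot: [[0.044, 0.999, 0.001], [0.999, -0.044, 0.001], [0.001, 0.001, -1.0]]
contact_force: [-4.4, 0.3, 11.4]
grip_width: 0.0481
gripper_force: 71.2
```

```bash
python3 -c "
from h import *
togo([.6035,.015,.145])
p=r.snapshot('scene')
print([(world(p,d['at']).round(4),d['confidence']) for d in r.landmark_of('seal_plug',p)],[(world(p,d['at']).round(4)) for d in r.landmark_of('red_cap',p)])"
```

```text
t 5.9 pos [0.6041 0.0148 0.1455] yaw_y -2.5 q7 10.7 q1 -21.9 F [-4.4  0.3 11.4] T [ 0.17  1.04 -0.  ] w 0.0481 71.1956402566284
shift cm tool [ 0.02 -0.06  0.05] tilt [0.0007 0.0006]Traceback (most recent call last):
  File "<string>", line 5, in <module>
    print([(world(p,d['at']).round(4),d['confidence']) for d in r.landmark_of('seal_plug',p)],[(world(p,d['at']).round(4)) for d in r.landmark_of('red_cap',p)])
                                                                ~~~~~~~~~~~~~^^^^^^^^^^^^^^^
ValueError: it knows: blue_jug, dish, red_cap, red_jug
```

>>> {"method": "send_rows", "body": {
  "rows": [
    [0,0,0.1,0,0,0],
    [0,0,0.1,0,0,0],
    [0,0,0.1,0,0,-0.04],
    [0,0,0.1,0,0,-0.1],
    [0,0,0.1,0,0,-0.17]
  ]
}}

```text
clock: 6.45
eef_pos: [0.604, 0.0156, 0.1446]
tcp_rot: [[-0.128, 0.992, 0.0], [0.992, 0.128, 0.001], [0.001, 0.001, -1.0]]
contact_force: [-4.6, 2.4, 12.7]
grip_width: 0.0482
gripper_force: 71.4
```

```bash
python3 -c "
from h import *
togo([.6035,.015,.145])"
```

```text
t 6.45 pos [0.604  0.0156 0.1446] yaw_y 7.4 q7 18.4 q1 -20.2 F [-4.6  2.4 12.7] T [ 0.63  1.22 -0.12] w 0.0482 71.41853499691933
shift cm tool [-0.05 -0.05 -0.04] tilt [0.0004 0.0015]
```

>>> {"method": "send_rows", "body": {
  "rows": [
    [0,0,0,0,0,-0.12],
    [0,0,0,0,0,-0.24],
    [0,0,0,0,0,-0.36],
    [0,0,0,0,0,-0.48],
    [0,0,0,0,0,-0.6]
  ]
}}

```text
clock: 6.95
eef_pos: [0.6036, 0.0157, 0.1445]
tcp_rot: [[-0.668, 0.744, -0.0], [0.744, 0.668, 0.001], [0.001, 0.001, -1.0]]
contact_force: [-5.8, 3.4, 12.9]
grip_width: 0.0482
gripper_force: 71.4
```

```bash
python3 -c "
from h import *
togo([.604,.0148,.1447])
p=r.snapshot('top');save(p,'tw.png',(150,130,280,230),6)"
```

```text
t 6.95 pos [0.6036 0.0157 0.1445] yaw_y 41.9 q7 45.3 q1 -14.0 F [-5.8  3.4 12.9] T [ 0.44  1.33 -0.11] w 0.0482 71.39888531528413
shift cm tool [-0.1  -0.03 -0.02] tilt [-0.0002  0.0015]
```

>>> {"method": "send_rows", "body": {
  "rows": [
    [0,0,0,0,0,-0.13],
    [0,0,0,0,0,-0.26],
    [0,0,0,0,0,-0.4],
    [0,0,0,0,0,-0.52],
    [0,0,0,0,0,-0.6]
  ]
}}

```text
clock: 7.5
eef_pos: [0.6032, 0.0155, 0.1445]
tcp_rot: [[-0.971, 0.238, -0.001], [0.238, 0.971, 0.001], [0.001, 0.001, -1.0]]
contact_force: [-7.3, 2.2, 13.2]
grip_width: 0.0477
gripper_force: 71.4
```

```bash
python3 -c "
from h import *
togo([.604,.0148,.1447])
p=r.snapshot('scene');save(p,'tw2.png',(110,150,310,300),4)"
```

```text
t 7.5 pos [0.6032 0.0155 0.1445] yaw_y 76.3 q7 72.4 q1 -7.7 F [-7.3  2.2 13.2] T [ 0.62  1.71 -0.11] w 0.0477 71.40034026000649
shift cm tool [-0.09 -0.05 -0.02] tilt [-0.0008  0.0011]
```

View pics/tw2.png

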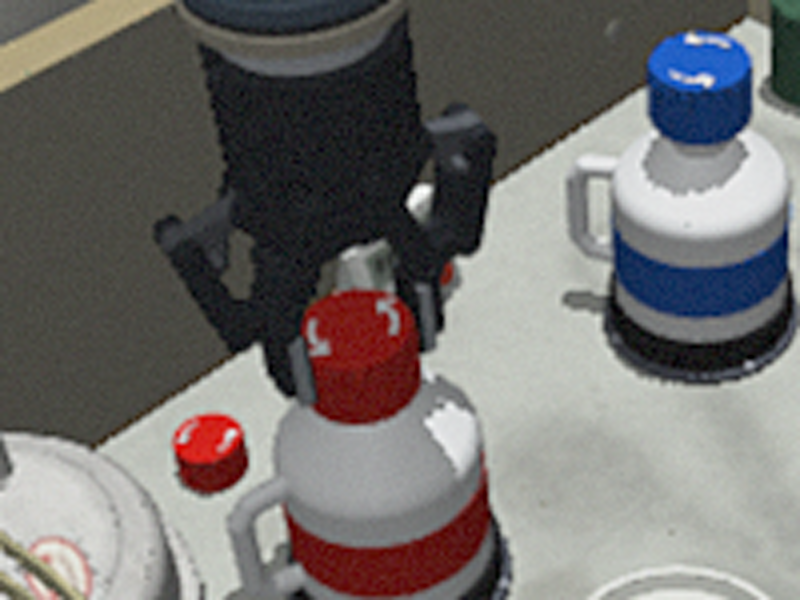

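The arrows on the cap (crop (318,338) and (388,318)) have turned about 80° with the fingers, so the cap should be free. Lifting straight up.

>>> {"method": "send_rows", "body": {
  "rows": [
    [0,0,-0.6,0,0,0],
    [0,0,-1.4,0,0,0],
    [0,0,-2.4,0,0,0],
    [0,0,-4,0,0,0],
    [0,0,-6,0,0,0]
  ]
}}

```text
clock: 8.05
eef_pos: [0.6041, 0.0144, 0.2037]
tcp_rot: [[-0.97, 0.243, -0.0], [0.243, 0.97, -0.001], [0.0, -0.001, -1.0]]
contact_force: [0.2, 0.2, -0.3]
grip_width: 0.0479
gripper_force: 72.1
```

```bash
python3 -c "
from h import *
p=r.snapshot('scene');save(p,'lift.png',(110,130,310,280),4)
P=[];
for n in ['scene','top']:
  q=r.snapshot(n)
  print([world(q,d['at']).round(4) for d in r.landmark_of('dish',q)[:1]],[world(q,d['at']).round(4) for d in r.landmark_of('red_cap',q)])
  for d in r.silhouettes('dish',q)[:1]:
    c,ax,an=cv2.fitEllipse(cv2.findContours(d['mask'].astype('uint8'),0,1)[0][0]); print('dish',ray(q,c,.011))
togo([.468,-.026,.2])"
```

```text
[array([ 0.4677, -0.0246, -0.0016])] [array([0.7217, 0.0245, 0.002 ]), array([ 0.4506, -0.1776, -0.0048]), array([0.6065, 0.0137, 0.1842])]
dish [ 0.46557278 -0.02384578  0.011     ]
[array([ 0.4652, -0.0275, -0.0014])] [array([ 0.4514, -0.1747, -0.003 ]), array([ 0.7217,  0.03  , -0.0011])]
dish [ 0.46958579 -0.02555327  0.011     ]
t 8.5 pos [0.6038 0.0147 0.2024] yaw_y 76.0 q7 72.1 q1 -8.0 F [-0.2  0.2 -1.4] T [-0.    0.03 -0.02] w 0.0479 72.13528139982373
shift cm tool [12.18 -7.24  0.26] tilt [-0.0012 -0.0002]
```

View pics/lift.png

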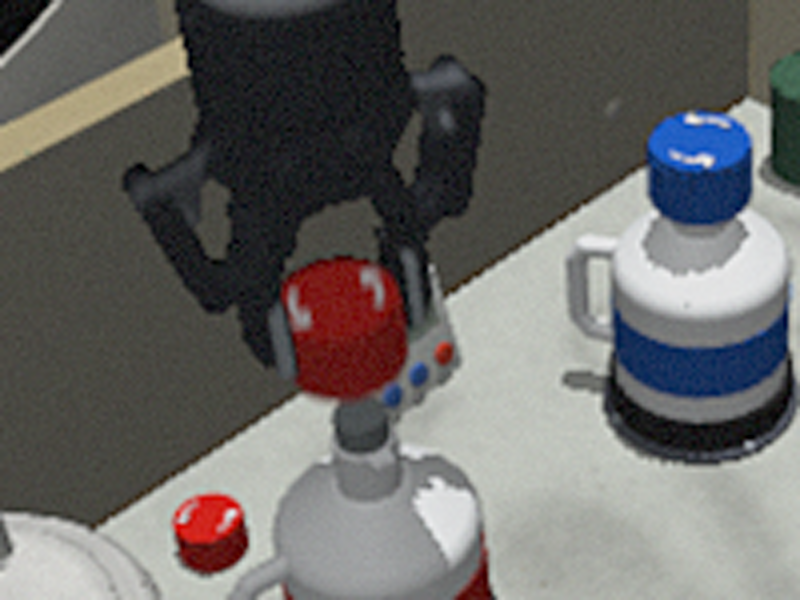

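Cap off, held upright and the plug uncovered (crop (360,420)). Next, to the dish.

>>> {"method": "send_rows", "body": {
  "rows": [
    [3,-1.8,0,0,0,0],
    [6.5,-3.8,0,0,0,0],
    [10,-5.9,0,0,0,0],
    [12.25,-7.2,2,0,0,0],
    [12.25,-7.2,6,0,0,0]
  ]
}}

```text
clock: 9.0
eef_pos: [0.466, -0.0268, 0.1447]
tcp_rot: [[-0.97, 0.244, 0.003], [0.244, 0.97, -0.0], [-0.003, 0.0, -1.0]]
contact_force: [1.9, 0.2, -0.5]
grip_width: 0.0481
gripper_force: 72.2
```

>>> {"method": "send_rows", "body": {
  "rows": [
    [0,0,3,0,0,0],
    [0,0,6,0,0,0],
    [0,0,7.5,0,0,0],
    [0,0,7.5,0,0,0],
    [0,0,7.5,0,0,0]
  ]
}}

```text
clock: 9.5
eef_pos: [0.4677, -0.0254, 0.0682]
tcp_rot: [[-0.97, 0.242, -0.001], [0.242, 0.97, -0.0], [0.001, -0.0, -1.0]]
contact_force: [0.8, -0.2, -0.3]
grip_width: 0.048
gripper_force: 72.1
```

```bash
python3 -c "
from h import *
togo([.4675,-.0255,.022])
p=r.snapshot('scene');save(p,'dish.png',(190,220,390,370),4)"
```

```text
t 9.5 pos [ 0.4677 -0.0254  0.0682] yaw_y 76.0 q7 75.9 q1 -4.1 F [ 0.8 -0.2 -0.3] T [-0.03 -0.02 -0.01] w 0.048 72.14901457540691
shift cm tool [ 0.02 -0.01  4.62] tilt [-0.0007 -0.0001]
```

View pics/dish.png

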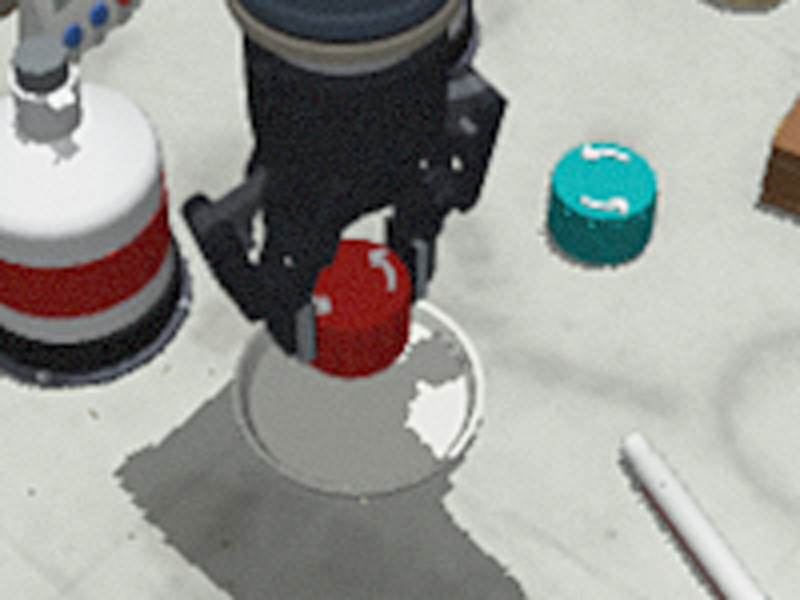

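The cap (crop (360,310)) hangs upright about 45 mm above the dish centre (crop (360,395)). Lowering the rest of the way, and watching the force.

>>> {"method": "send_rows", "body": {
  "rows": [
    [0,0,1.5,0,0,0],
    [0,0,3,0,0,0],
    [0,0,3.8,0,0,0],
    [0,0,4.2,0,0,0],
    [0,0,4.3,0,0,0]
  ]
}}

```text
clock: 10.05
eef_pos: [0.468, -0.0254, 0.0254]
tcp_rot: [[-0.97, 0.242, 0.0], [0.242, 0.97, -0.0], [-0.0, 0.0, -1.0]]
contact_force: [0.0, -0.1, 0.0]
grip_width: 0.0479
gripper_force: 72.1
```

>>> {"method": "send_rows", "body": {
  "rows": [
    [0,0,0.1,0,0,0],
    [0,0,0.2,0,0,0],
    [0,0,0.3,0,0,0],
    [0,0,0.3,0,0,0],
    [0,0,0.3,0,0,0]
  ]
}}

```text
clock: 10.55
eef_pos: [0.4678, -0.0254, 0.0223]
tcp_rot: [[-0.97, 0.242, 0.0], [0.242, 0.97, -0.0], [-0.0, 0.0, -1.0]]
contact_force: [-0.4, 0.4, -0.4]
grip_width: 0.0479
gripper_force: 72.1
```

>>> {"method": "send_rows", "body": {
  "rows": [
    [0,0,0.05,0,0,0],
    [0,0,0.1,0,0,0],
    [0,0,0.15,0,0,0],
    [0,0,0.15,0,0,0],
    [0,0,0.15,0,0,0]
  ]
}}

```text
clock: 11.05
eef_pos: [0.4679, -0.0254, 0.0221]
tcp_rot: [[-0.97, 0.242, 0.001], [0.242, 0.97, 0.0], [-0.001, 0.0, -1.0]]
contact_force: [-4.9, 0.6, 26.5]
grip_width: 0.0482
gripper_force: 75.2
```

Contact at TCP z 0.022, as predicted. I'll ease off and open partway.

>>> {"method": "send_rows", "body": {
  "rows": [
    [0,0,-0.1,0,0,0],
    [0,0,-0.1,0,0,0],
    [0,0,-0.1,0,0,0],
    [0,0,-0.1,0,0,0],
    [0,0,-0.1,0,0,0]
  ]
}}

```text
clock: 11.55
eef_pos: [0.468, -0.0254, 0.0222]
tcp_rot: [[-0.97, 0.242, 0.001], [0.242, 0.97, 0.0], [-0.001, 0.0, -1.0]]
contact_force: [-2.2, -0.5, 12.1]
grip_width: 0.0478
gripper_force: 73.1
```

>>> {"method": "send_rows", "body": {
  "rows": [
    [0,0,0,0,0,0],
    [0,0,0,0,0,0],
    [0,0,0,0,0,0],
    [0,0,0,0,0,0],
    [0,0,0,0,0,0]
  ],
  "hand": 74
}}

```text
clock: 12.05
eef_pos: [0.4677, -0.0254, 0.0215]
tcp_rot: [[-0.97, 0.242, -0.0], [0.242, 0.97, -0.0], [0.0, -0.0, -1.0]]
contact_force: [0.1, 0.6, 0.0]
grip_width: 0.0635
gripper_force: 0.0
```

>>> {"method": "send_rows", "body": {
  "rows": [
    [0,0,-0.5,0,0,0],
    [0,0,-1.5,0,0,0],
    [0,0,-3,0,0,0],
    [0,0,-6,0,0,0],
    [0,0,-10,0,0,0]
  ]
}}

```text
clock: 12.55
eef_pos: [0.4668, -0.0254, 0.1225]
tcp_rot: [[-0.97, 0.242, -0.002], [0.242, 0.97, -0.0], [0.002, -0.001, -1.0]]
contact_force: [0.8, -0.7, -0.4]
grip_width: 0.0633
gripper_force: 0.0
```

>>> {"method": "send_rows", "body": {
  "rows": [
    [0,0,-4,0,0,0],
    [0,0,-6,0,0,0],
    [0,0,-8,0,0,0],
    [0,0,-8,0,0,0],
    [0,0,-8,0,0,0]
  ]
}}

```text
clock: 13.05
eef_pos: [0.4677, -0.0254, 0.2024]
tcp_rot: [[-0.97, 0.242, 0.001], [0.242, 0.97, 0.0], [-0.001, 0.0, -1.0]]
contact_force: [0.4, -0.2, -1.1]
grip_width: 0.0638
gripper_force: 0.0
```

```bash
python3 -c "
from h import *
togo([.4675,-.0255,.022])
p=r.snapshot('scene');save(p,'end.png',(120,170,360,350),3.3)
for d in r.landmark_of('red_cap',p)+r.landmark_of('dish',p): print(world(p,d['at']).round(4))"
```

```text
t 13.05 pos [ 0.4677 -0.0254  0.2024] yaw_y 76.0 q7 75.2 q1 -5.4 F [ 0.4 -0.2 -1.1] T [ 0.01  0.02 -0.01] w 0.0638 0.0
shift cm tool [ 0.04 -0.03 18.04] tilt [0.0014 0.0001]
[ 0.7232  0.0278 -0.0011]
[ 0.4703 -0.0236 -0.0014]
[ 0.4495 -0.1794 -0.0045]
[ 0.4685 -0.028  -0.0027]
```

View pics/end.png

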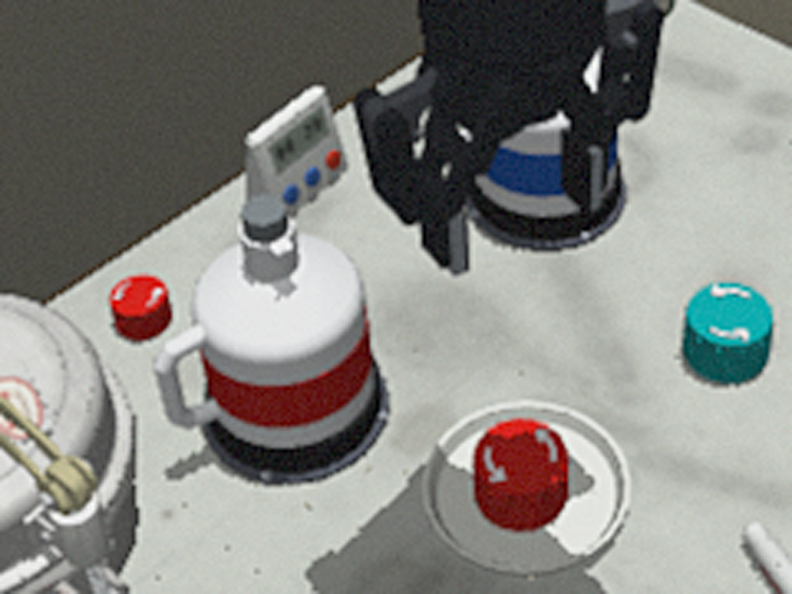

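The cap lies upright in the dish (crop (522,475)), the jug is open and the gripper is clear. Handing in.

```bash
python3 -c "
from plant import r
print(r.job_done())"
```

```text
the job is handed in; nothing more can be done
None
```

The red safety cap was pressed, turned about 79° anticlockwise and lifted off, and it now lies upright in the white dish; the blue jug was left alone, and the job was handed in at about 13 s with the gripper clear (no verdict was returned).

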